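# Hang the hand stamps on the rack by size

### The job

Tidy the parcel desk's hand stamps: hang all four by their knobs in the forks of the stamp rack, one to a fork, in order of block length, with the longest next to the ink pad and the shortest at the far end. Each stamp should hang upright and still, with the long side of its block pointing straight out of the rack, front to back, so that neighbours do not foul each other; do not knock any stamp over and leave the ink pad where it lies.

Things in the scene. Friction and masses are not known exactly. Their poses are not given: they have to be found in the camera images.
- stamp_a: wooden hand stamp, shortest of four: block 34 long (own x) x 26 wide x 22 mm high, about 60 g, ends alike. Origin: centre of its underside, z up. Round handle, alike on all four (heights over the origin): neck, diameter 15, from 22 to 44 mm; flat shoulder, diameter 31, from 44 to 50 mm; knob, diameter 28, from 53 to 80 mm (grip here); rounded top at 88 mm
- stamp_b: wooden hand stamp, second shortest of four: block 48 long (own x) x 28 wide x 22 mm high, about 80 g, ends alike. Origin: centre of its underside, z up. Round handle, alike on all four (heights over the origin): neck, diameter 15, from 22 to 44 mm; flat shoulder, diameter 31, from 44 to 50 mm; knob, diameter 28, from 53 to 80 mm (grip here); rounded top at 88 mm
- stamp_c: wooden hand stamp, second longest of four: block 62 long (own x) x 30 wide x 22 mm high, about 100 g, ends alike. Origin: centre of its underside, z up. Round handle, alike on all four (heights over the origin): neck, diameter 15, from 22 to 44 mm; flat shoulder, diameter 31, from 44 to 50 mm; knob, diameter 28, from 53 to 80 mm (grip here); rounded top at 88 mm
- stamp_d: wooden hand stamp, longest of four: block 76 long (own x) x 32 wide x 22 mm high, about 120 g, ends alike. Origin: centre of its underside, z up. Round handle, alike on all four (heights over the origin): neck, diameter 15, from 22 to 44 mm; flat shoulder, diameter 31, from 44 to 50 mm; knob, diameter 28, from 53 to 80 mm (grip here); rounded top at 88 mm
- stamp_rack: grey stamp rack, fixed: foot plate 110 x 300 x 8 mm, a post at each end (y = +-140 mm), a rail along its own y carrying four like steel forks 70 mm apart whose open ends point to its front (own -x). Origin: centre of the foot's underside, z up. Nothing of it is above 143 mm; open under forks and rail. Hung, a stamp's origin is 44 mm below the fork's, its shoulder on the plate, its block below
- fork_1: steel fork 1 of 4 from the rack's +y end (left, seen from its front), at rack y = +105 mm. Origin: the seat for a stamp's neck axis, on the plate's upper face, 140 mm above the table; axes as the rack's. Plate 4 mm thick; slot 22 mm wide, open to -x with a flared mouth, closed 12 mm behind the origin; a lip 2.5 mm high on the prongs from 23 to 26 mm in front of it; level plate 66 mm behind it
- fork_2: steel fork 2 of 4 from the rack's +y end (left, seen from its front), at rack y = +35 mm. Origin: the seat for a stamp's neck axis, on the plate's upper face, 140 mm above the table; axes as the rack's. Plate 4 mm thick; slot 22 mm wide, open to -x with a flared mouth, closed 12 mm behind the origin; a lip 2.5 mm high on the prongs from 23 to 26 mm in front of it; level plate 66 mm behind it
- fork_3: steel fork 3 of 4 from the rack's +y end (left, seen from its front), at rack y = -35 mm. Origin: the seat for a stamp's neck axis, on the plate's upper face, 140 mm above the table; axes as the rack's. Plate 4 mm thick; slot 22 mm wide, open to -x with a flared mouth, closed 12 mm behind the origin; a lip 2.5 mm high on the prongs from 23 to 26 mm in front of it; level plate 66 mm behind it
- fork_4: steel fork 4 of 4 from the rack's +y end (left, seen from its front), at rack y = -105 mm. Origin: the seat for a stamp's neck axis, on the plate's upper face, 140 mm above the table; axes as the rack's. Plate 4 mm thick; slot 22 mm wide, open to -x with a flared mouth, closed 12 mm behind the origin; a lip 2.5 mm high on the prongs from 23 to 26 mm in front of it; level plate 66 mm behind it
- ink_pad: blue closed ink pad tin 108 x 72 x 19 mm, loose on the table close to one end of the rack (+y or -y end; at the other end stands a white roll of labels, not listed). Origin: centre of its underside; long side along its own y
There are look-alikes about, which are no part of the job. Leave any green or yellow look-alike of the stamp_c alone.

How it is judged:
At the end, for the whole second after the job is handed in: Stamps hang by their shoulders, one per fork, longest next to the ink pad, then by length to the shortest: each within 10 mm of its seat along and across the rail and 4 mm in height, upright within 0.10 rad, block square to the rail within 0.30 rad, at rest (((y of ink_pad in the frame of stamp_rack above 0.1 m and (x of stamp_d in the frame of fork_1 between -0.01 and 0.01 m and y of stamp_d in the frame of fork_1 between -0.01 and 0.01 m and z of stamp_d in the frame of fork_1 between -0.048 and -0.04 m and angle between the x axis of stamp_d and the x axis of fork_1, either way round below 0.3 rad) and (x of stamp_c in the frame of fork_2 between -0.01 and 0.01 m and y of stamp_c in the frame of fork_2 between -0.01 and 0.01 m and z of stamp_c in the frame of fork_2 between -0.048 and -0.04 m and angle between the x axis of stamp_c and the x axis of fork_2, either way round below 0.3 rad) and (x of stamp_b in the frame of fork_3 between -0.01 and 0.01 m and y of stamp_b in the frame of fork_3 between -0.01 and 0.01 m and z of stamp_b in the frame of fork_3 between -0.048 and -0.04 m and angle between the x axis of stamp_b and the x axis of fork_3, either way round below 0.3 rad) and (x of stamp_a in the frame of fork_4 between -0.01 and 0.01 m and y of stamp_a in the frame of fork_4 between -0.01 and 0.01 m and z of stamp_a in the frame of fork_4 between -0.048 and -0.04 m and angle between the x axis of stamp_a and the x axis of fork_4, either way round below 0.3 rad)) or (y of ink_pad in the frame of stamp_rack below -0.1 m and (x of stamp_a in the frame of fork_1 between -0.01 and 0.01 m and y of stamp_a in the frame of fork_1 between -0.01 and 0.01 m and z of stamp_a in the frame of fork_1 between -0.048 and -0.04 m and angle between the x axis of stamp_a and the x axis of fork_1, either way round below 0.3 rad) and (x of stamp_b in the frame of fork_2 between -0.01 and 0.01 m and y of stamp_b in the frame of fork_2 between -0.01 and 0.01 m and z of stamp_b in the frame of fork_2 between -0.048 and -0.04 m and angle between the x axis of stamp_b and the x axis of fork_2, either way round below 0.3 rad) and (x of stamp_c in the frame of fork_3 between -0.01 and 0.01 m and y of stamp_c in the frame of fork_3 between -0.01 and 0.01 m and z of stamp_c in the frame of fork_3 between -0.048 and -0.04 m and angle between the x axis of stamp_c and the x axis of fork_3, either way round below 0.3 rad) and (x of stamp_d in the frame of fork_4 between -0.01 and 0.01 m and y of stamp_d in the frame of fork_4 between -0.01 and 0.01 m and z of stamp_d in the frame of fork_4 between -0.048 and -0.04 m and angle between the x axis of stamp_d and the x axis of fork_4, either way round below 0.3 rad))) and angle between each of stamp_a, stamp_b, stamp_c, stamp_d's own z axis and vertical below 0.1 rad and linear speed of each of stamp_a, stamp_b, stamp_c, stamp_d below 0.02 m/s); the robot touches nothing.
It fails at once if the ink pad is moved by more than 30 mm (distance of ink_pad from where it was at the start of the episode above 0.03 m).
It fails at once if stamp_a is knocked over (angle between stamp_a's own z axis and vertical above 1 rad).
It fails at once if stamp_b is knocked over (angle between stamp_b's own z axis and vertical above 1 rad).
It fails at once if stamp_c is knocked over (angle between stamp_c's own z axis and vertical above 1 rad).
It fails at once if stamp_d is knocked over (angle between stamp_d's own z axis and vertical above 1 rad).
It also fails if it takes over 122 s, if anything falls off the work surface, if the arm or the gripper's body presses on something with over 40 N, if the wrist force passes 120 N, or if a joint passes its speed limit or range.

### The arm

A 6-joint arm with a two-finger parallel gripper is mounted at the origin on a cart in front of the work surface, level with it; the furniture and walls round the work are solid. World frame = base frame: x ahead of the robot, y to its left, z up, the work surface at z = 0. Lengths are in m, angles in rad, forces in N, time in s.
With the tool pointing down it reaches from about 0.3 to 0.75 m from the base axis. Payload 8.5 kg.
Tool frame: the origin (TCP) lies at the very end of the fingers, on their centre line; the grasp point (between the pads) lies 19 mm behind it; z points along the fingers, y is the line along which they close (so a half turn about z gives the same grasp; the last joint's range is limited). The gripper opens to 88 mm and grips with 3 to 60 N. Pads are 18 mm wide; open, the fingers measure 123 mm over their backs; the gripper's body (75 mm by 187 mm) begins 45 mm behind the grasp point.
Start: joints at [1.017, 0.381, 1.297, -0, 1.464, -0.215], TCP at [0.183, 0.519, 0.239] pointing down, gripper open.
Joint ranges: [-3.11, 3.11], [-0.89, 2.33], [0.22, 2.48], [-1.42, 4.56], [0.17, 2.85], [-2.88, 2.88]. Speed limits (rad/s): [2.39, 2.39, 3.14, 3.14, 3.14, 3.14].

### API

Orientations are given as a unit quaternion [x, y, z, w].
In Python, from station import bot gives the robot as it stands.
- The arm moves only by the shell command python3 -m handwheel 'ROWS' [OPENING] [FORCE]. ROWS is JSON, a list of rows, each an object with "xyz": the shift along the world's x, y, z in m, a list of three; "twist": the turn about the world's z in rad. In form: [{"xyz": [tx, ty, tz], "twist": twist}, ...]. A call has 1 to 5 rows; each row shifts and turns the commanded pose from where the row before left it; what a row does not reach is not made up. A row lasts 1/8 s, in which the tool goes at most 62.5 mm and 10.7 degrees, less where a joint would pass 70% of its speed; a pose out of reach is approached as far as the arm can. A call is refused whole if a number of a shift passes 0.0625 or a number of a turn 0.188, either way. A call with a gripper value outside its range is refused whole. OPENING is the finger opening in m, from 0 to 0.0881, set as the call begins (- or left out, the last holds). The fingers move at their own pace and stop on an object; FORCE is the grip in N (left out, the last holds). Time passes only in rows, so rows that do not move let the fingers close. It gives the time, the measured TCP pose, the force, the opening and the grip force at its end, in the units of the state.
- bot.get_obs(): the state, without advancing time (a new reading comes with each control period).
- bot.read_camera(name): name is "scene" or "top" or "wrist"; returns a dict with "img" (420x560x3 uint8, blue, green, red), "fov_y" (degrees; the focal length in pixels is half the picture's height over the tangent of half this angle, whatever the lens; pixels are square), "cx", "cy" (the principal point, pixels), "eye" and "rotation" of the camera in the world. Camera axes: x right, y up, looking along -z (the intrinsics and any distortion apply to the point x, -y, -z); pixel columns grow to the right and rows downward; lengths in m; the calibration is good to about 2 mm. A picture is of the moment at which its call begins. There is no depth.
- bot.close_job(): hands the job in; it is judged then, once.
The state is a dict: "t": time; "joints": joint angles; "joint_velocities": joint speeds; "joint_torque": joint torques, N m; "tcp_pos": TCP position; "tool_rot": TCP orientation; "force": force on the tool from outside, world axes, zero at the start; "torque": the same for the moment, N m; "width": finger opening in m; "finger_force": force on a finger pad.
Only numpy, scipy, OpenCV 4.12 (cv2) and the standard library are available. Lean on these libraries where they do the work, as an engineer would, in place of code of your own. Each camera call takes 0.05 s, during which the arm holds its last target. There are 200 camera calls.

## Working session

There is one attempt and no reset: what is moved stays moved. The work goes in short steps, Python scripts to look and compute and a shell command to move; the robot and the scene stay as the last step left them, time stands still between calls to the robot, and variables do not carry over. Pictures are saved under pics/ and viewed, at most 14 in all, crops included, and the job is handed in when it is done.

```bash
mkdir -p pics; ls
cat > h.py <<'E'
import numpy as np,cv2
from station import bot
def cam(n):
    c=bot.read_camera(n); return c
def K(c):
    h=c["img"].shape[0]; f=h/2/np.tan(np.radians(c["fov_y"])/2); return f
def ray(c,u,v):
    f=K(c); d=np.array([(u-c["cx"])/f,-(v-c["cy"])/f,-1.]); d=np.array(c["rotation"])@d; return np.array(c["eye"]),d/np.linalg.norm(d)
def onz(c,u,v,z):
    e,d=ray(c,u,v); return e+d*(z-e[2])/d[2]
def proj(c,p):
    q=np.array(c["rotation"]).T@(np.array(p)-c["eye"]); f=K(c); return c["cx"]+f*q[0]/-q[2], c["cy"]-f*q[1]/-q[2]
def tri(rs):
    A=0;b=0
    for e,d in rs:
        P=np.eye(3)-np.outer(d,d); A=A+P; b=b+P@e
    return np.linalg.solve(A,b)
E
python3 - <<'E'
from h import *
import pickle
D={}
for n in("scene","top","wrist"):
    c=cam(n); D[n]=c; cv2.imwrite(f"pics/{n}0.png",c["img"]); print(n,{k:(np.round(v,4).tolist() if k!="img" else 0) if not isinstance(v,str) else v for k,v in c.items()})
pickle.dump(D,open("d0.pkl","wb"))
print(bot.get_obs())
E
```

```text
pics
scene {'img': 0, 'fov_y': 51.2934, 'cx': 276.8845, 'cy': 212.1872, 'eye': [0.0307, -0.5089, 0.983], 'rotation': [0.3292, -0.1415, -0.3813, 0.8522]}
top {'img': 0, 'fov_y': 50.3493, 'cx': 277.3371, 'cy': 207.8134, 'eye': [0.546, 0.0012, 1.5489], 'rotation': [0.0161, -0.015, -0.7038, 0.71]}
wrist {'img': 0, 'fov_y': 70.9711, 'cx': 279.1959, 'cy': 204.5907, 'eye': [0.1191, 0.5421, 0.3853], 'rotation': [-0.1097, -0.0765, 0.5728, 0.8087]}
{'t': 0.15, 'joints': array([ 1.01671352e+00,  3.81025487e-01,  1.29797318e+00, -1.89367072e-05,
        1.46362367e+00, -2.15291532e-01]), 'joint_velocities': array([-0.00046432, -0.00246887, -0.00151115, -0.0021488 ,  0.00121237,
        0.00014419]), 'joint_torque': array([ 2.02559560e-03, -4.38081801e+01, -2.24617267e+01,  7.13039842e-02,
        3.43606865e-02, -6.88624777e-05]), 'tcp_pos': array([0.18268674, 0.5185632 , 0.23832635]), 'tool_rot': array([ 1.68585644e-01,  9.85686875e-01, -4.80747873e-04, -1.84478832e-04]), 'force': array([-0.16756761,  0.36010769, -0.02770076]), 'torque': array([-0.02832235, -0.01392564,  0.02328324]), 'finger_force': 0.0, 'width': 0.08824464112439483}
```

```bash
sed -i 's/^import numpy as np,cv2/import numpy as np,cv2\nfrom scipy.spatial.transform import Rotation as R/; s/np.array(c\["rotation"\])/R.from_quat(c["rotation"]).as_matrix()/' h.py; python3 -c "
import cv2
for n in('scene','top'):
    cv2.imwrite(f'pics/{n}0b.png',cv2.resize(cv2.imread(f'pics/{n}0.png'),(800,600),interpolation=cv2.INTER_CUBIC))"
```

```text
(no output)
```

View pics/scene0b.png

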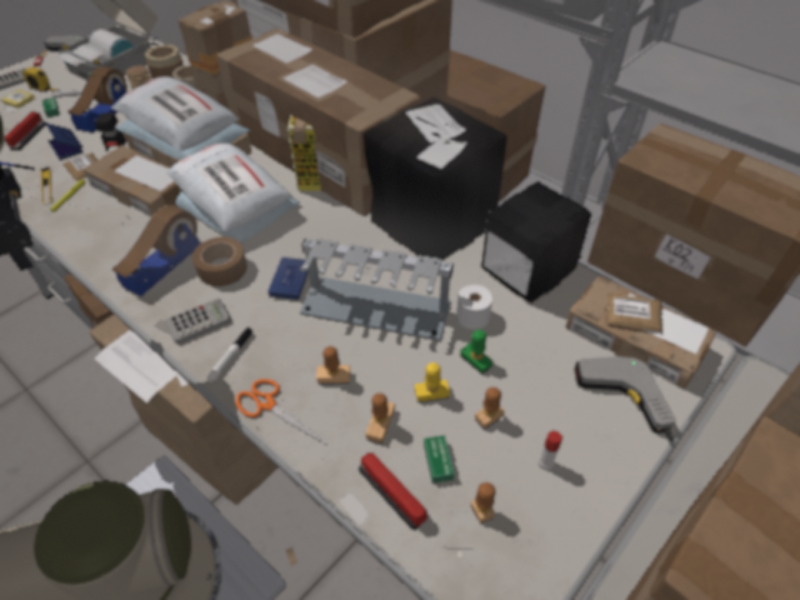

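View pics/top0b.png

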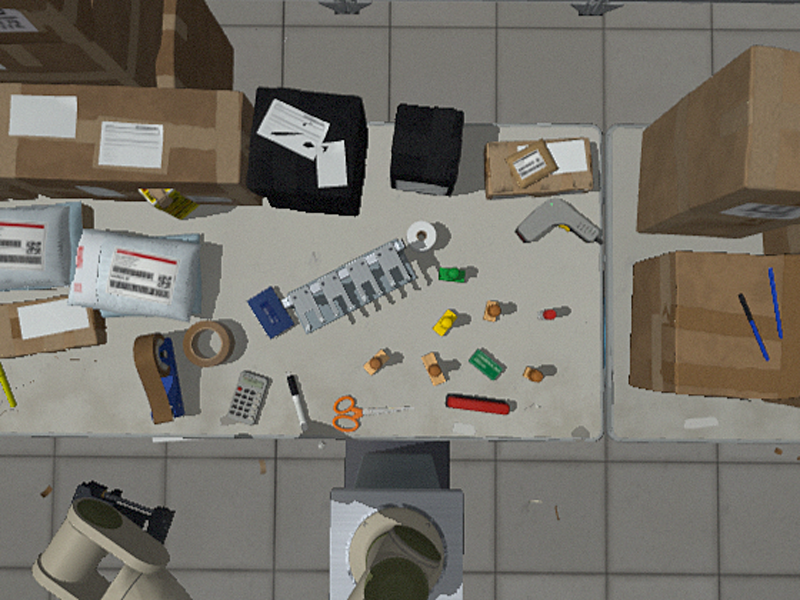

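Top (800×600): rack at (350,285), its open prongs to the lower right; blue ink pad (270,310) at its left (+y) end; label roll (422,235). Wooden stamps at (375,362), (433,368), (493,311), (535,373); yellow (445,321) and green (452,272) are the look-alikes to leave alone. In the scene view the wooden ones are at (333,365), (380,415), (490,405), (485,500).

Run:
```python
from h import *
import pickle
D=pickle.load(open("d0.pkl","rb"))
s=.7
t=D["top"];sc=D["scene"]
P={"1":((375,362),(331,352)),"2":((434,366),(380,401)),"3":((493,310),(491,394)),"4":((536,374),(485,489)),"Y":((447,319),(433,369)),"G":((453,272),(478,337)),
"padc":((270,311),(290,278)),"forktipR":((437,290),(447,333))}
for k,(a,b) in P.items():
    r=[ray(t,a[0]*s,a[1]*s),ray(sc,b[0]*s,b[1]*s)]
    print(k,tri(r).round(3),onz(t,a[0]*s,a[1]*s,.08).round(3))
for n,p,z in (("rack ends",(295,310),.14),("",(405,245),.14)): print(n,onz(t,p[0]*s,p[1]*s,z).round(3))
q=bot.get_obs(); Rt=R.from_quat(q["tool_rot"]); print(Rt.as_matrix().round(3))
w=D["wrist"]; print("cam off in tool",Rt.inv().apply(w["eye"]-q["tcp_pos"]).round(4)); print("view dir",R.from_quat(w["rotation"]).as_matrix().round(3))
```

```text
1 [0.461 0.051 0.08 ] [0.461 0.051 0.08 ]
2 [ 0.451 -0.084  0.068] [ 0.453 -0.084  0.08 ]
3 [ 0.583 -0.22   0.077] [ 0.582 -0.219  0.08 ]
4 [ 0.436 -0.317  0.079] [ 0.437 -0.318  0.08 ]
Y [ 0.56  -0.112  0.076] [ 0.561 -0.113  0.08 ]
G [ 0.67  -0.127  0.076] [ 0.669 -0.127  0.08 ]
padc [0.578 0.308 0.009] [0.576 0.294 0.08 ]
forktipR [ 0.626 -0.088  0.097] [ 0.627 -0.09   0.08 ]
rack ends [0.577 0.227 0.14 ]
 [ 0.723 -0.015  0.14 ]
[[-0.943  0.332 -0.001]
 [ 0.332  0.943 -0.001]
 [ 0.    -0.001 -1.   ]]
cam off in tool [ 0.0678  0.001  -0.1469]
view dir [[ 0.332 -0.91  -0.249]
 [ 0.943  0.32   0.09 ]
 [-0.002 -0.265  0.964]]
```

```bash
python3 -m handwheel '[{"xyz":[0.018,-0.043,0.008],"twist":0.085},{"xyz":[0.018,-0.043,0.008],"twist":0.085},{"xyz":[0.018,-0.043,0.008],"twist":0.085},{"xyz":[0.018,-0.043,0.008],"twist":0.085},{"xyz":[0.018,-0.043,0.008],"twist":0}]' 0.05 20
python3 -m handwheel '[{"xyz":[0.018,-0.043,0.008],"twist":0},{"xyz":[0.018,-0.043,0.008],"twist":0},{"xyz":[0.018,-0.043,0.008],"twist":0},{"xyz":[0.018,-0.043,0.008],"twist":0},{"xyz":[0.018,-0.043,0.008],"twist":0}]'
python3 -m handwheel '[{"xyz":[0.018,-0.043,0.0],"twist":0},{"xyz":[0.018,-0.043,0.0],"twist":0},{"xyz":[0,0,0],"twist":0},{"xyz":[0,0,0],"twist":0}]'
cat > snap.py <<'E'
from h import *
import pickle,sys
c=cam("wrist"); o=bot.get_obs()
pickle.dump((c,o),open(f"{sys.argv[1]}.pkl","wb")); cv2.imwrite(f"pics/{sys.argv[1]}.png",cv2.resize(c["img"],(800,600),interpolation=cv2.INTER_CUBIC))
print(np.round(c["eye"],3),o["t"],o["tcp_pos"].round(4),np.linalg.norm(o["joint_velocities"]))
E
python3 snap.py w1
python3 -m handwheel '[{"xyz":[0,-0.04,0.0],"twist":0},{"xyz":[0,-0.04,0.0],"twist":0},{"xyz":[0,-0.04,0],"twist":0},{"xyz":[0,-0.04,0.0],"twist":0},{"xyz":[0,-0.04,0.0],"twist":0}]'
python3 -m handwheel '[{"xyz":[0,0,0],"twist":0},{"xyz":[0,0,0],"twist":0},{"xyz":[0,0,0],"twist":0}]'
python3 snap.py w2
```

```text
t: 0.78
tcp_pos: [0.273, 0.3023, 0.2789]
tool_rot: [-0.001, 1.0, -0.0, -0.0]
force: [0.1, 0.1, 0.7]
width: 0.05
finger_force: 0.0
t: 1.4
tcp_pos: [0.363, 0.0872, 0.319]
tool_rot: [-0.001, 1.0, 0.0, -0.0]
force: [0.7, -0.4, 0.2]
width: 0.0502
finger_force: 0.0
t: 1.9
tcp_pos: [0.3984, 0.0031, 0.3186]
tool_rot: [-0.0, 1.0, 0.0, -0.0]
force: [-0.1, 0.0, 0.2]
width: 0.0501
finger_force: 0.0
[0.331 0.004 0.466] 1.95 [0.3984 0.0035 0.3187] 0.013695843596611036
t: 2.58
tcp_pos: [0.3988, -0.1972, 0.319]
tool_rot: [-0.002, 1.0, -0.0, 0.0]
force: [0.1, -1.2, 0.1]
width: 0.0496
finger_force: 0.0
t: 2.95
tcp_pos: [0.3989, -0.1959, 0.319]
tool_rot: [-0.002, 1.0, -0.0, 0.0]
force: [1.1, -0.1, -0.5]
width: 0.0498
finger_force: 0.0
[ 0.331 -0.195  0.466] 3.0 [ 0.3989 -0.1961  0.319 ] 0.009778236875207558
```

View pics/w1.png

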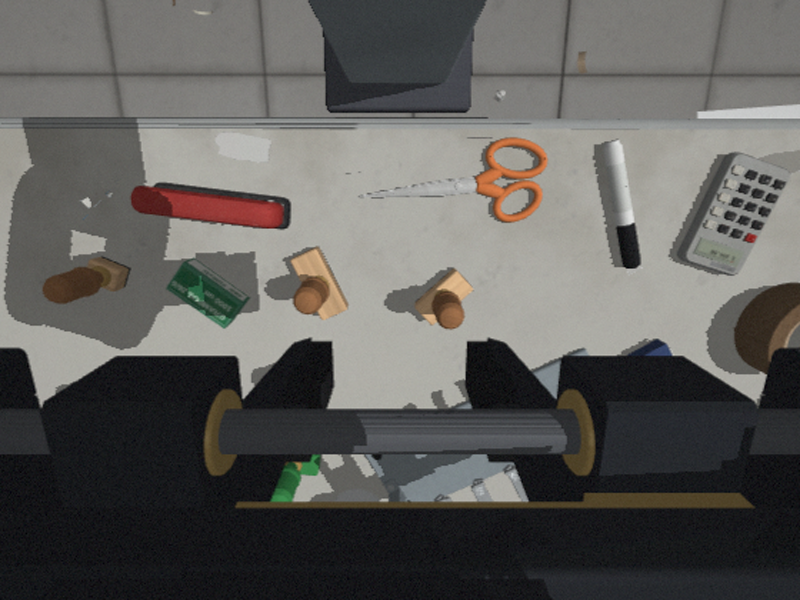

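View pics/w2.png

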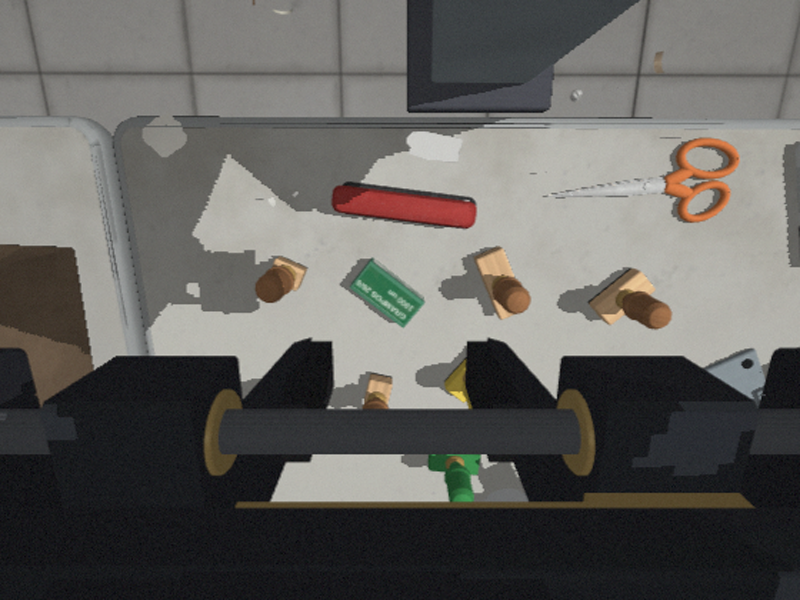

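Both wrist views look back toward the base (up = −x, right = +y), with the gripper hiding the lower half: in w2 wooden stamps at (278,280), (503,285), (630,297), and a part of the fourth at (377,390). Now I turn the camera round for the rack and the fourth stamp.

```bash
Q='xyz'
python3 -m handwheel '[{"xyz":[0.0075,0.011,0.0025],"twist":-0.175},{"xyz":[0.0075,0.011,0.0025],"twist":-0.175},{"xyz":[0.0075,0.011,0.0025],"twist":-0.175},{"xyz":[0.0075,0.011,0.0025],"twist":-0.175},{"xyz":[0.0075,0.011,0.0025],"twist":-0.175}]' >/dev/null
python3 -m handwheel '[{"xyz":[0.0075,0.011,0.0025],"twist":-0.175},{"xyz":[0.0075,0.011,0.0025],"twist":-0.175},{"xyz":[0.0075,0.011,0.0025],"twist":-0.175},{"xyz":[0.0075,0.011,0.0025],"twist":-0.175},{"xyz":[0.0075,0.011,0.0025],"twist":-0.175}]' >/dev/null
python3 -m handwheel '[{"xyz":[0.0075,0.011,0.0025],"twist":-0.175},{"xyz":[0.0075,0.011,0.0025],"twist":-0.175},{"xyz":[0.0075,0.011,0.0025],"twist":-0.175},{"xyz":[0.0075,0.011,0.0025],"twist":-0.175},{"xyz":[0.0075,0.011,0.0025],"twist":-0.175}]' >/dev/null
python3 -m handwheel '[{"xyz":[0.0075,0.011,0],"twist":-0.175},{"xyz":[0.0075,0.011,0],"twist":-0.175},{"xyz":[0.0075,0.011,0],"twist":-0.175},{"xyz":[0,0,0],"twist":0},{"xyz":[0,0,0],"twist":0}]'
python3 -m handwheel '[{"xyz":[0,0,0],"twist":0},{"xyz":[0,0,0],"twist":0}]' >/dev/null
python3 snap.py w3
python3 -m handwheel '[{"xyz":[0,0.04,0],"twist":0},{"xyz":[0,0.04,0],"twist":0},{"xyz":[0,0.04,0],"twist":0},{"xyz":[0,0.04,0],"twist":0},{"xyz":[0,0,0],"twist":0}]' >/dev/null
python3 -m handwheel '[{"xyz":[0,0,0],"twist":0},{"xyz":[0,0,0],"twist":0},{"xyz":[0,0,0],"twist":0}]'
python3 snap.py w4
```

```text
t: 5.5
tcp_pos: [0.5335, 0.0008, 0.3563]
tool_rot: [1.0, -0.002, 0.0, 0.0]
force: [0.4, -0.2, -0.4]
width: 0.05
finger_force: 0.0
[0.602 0.001 0.503] 5.8 [5.337e-01 5.000e-04 3.563e-01] 0.00609442540663846
t: 6.8
tcp_pos: [0.5339, 0.1599, 0.3563]
tool_rot: [1.0, -0.004, 0.0, 0.0]
force: [-0.1, -0.1, -0.0]
width: 0.0502
finger_force: 0.0
[0.602 0.16  0.503] 6.85 [0.5339 0.16   0.3563] 0.005357061417339854
```

View pics/w3.png

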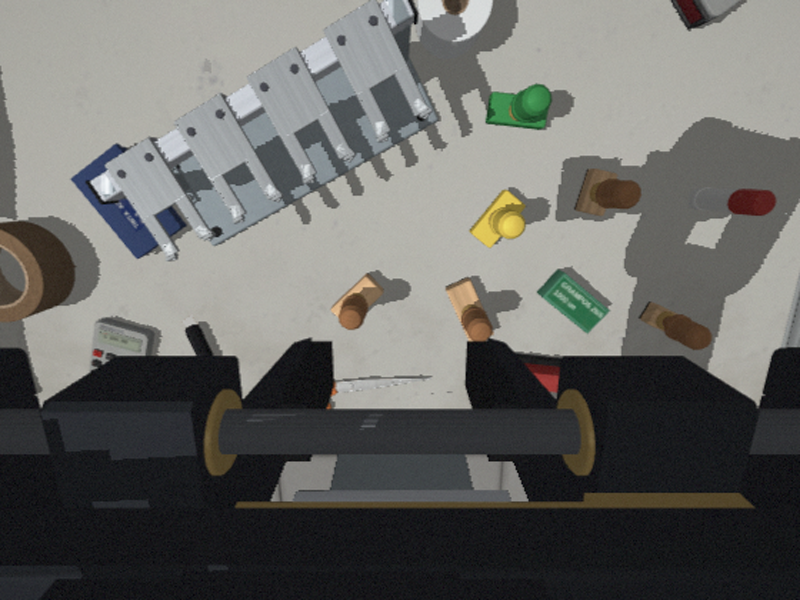

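View pics/w4.png

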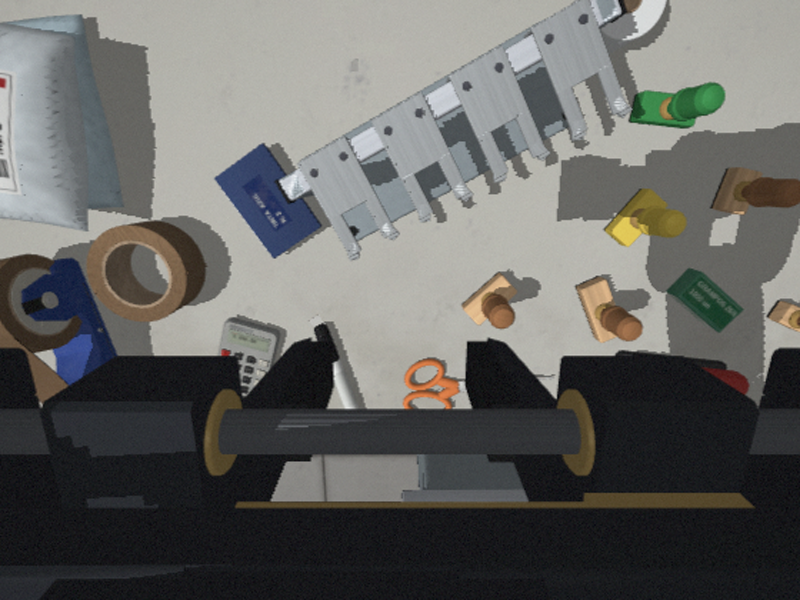

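w3/w4: ink pad at w3 (128,200), at the rack's +y end, so stamp_d goes to fork_1; four slots run to the lower right, tips at w3 (172,252)…(422,110). Wooden stamps in w3 at (355,300), (468,308), (608,190), (675,328). I rectify the rack to z=0.14 and measure the blocks on z=0.022.

```bash
cat > meas.py <<'E'
from h import *
import pickle
V={n:pickle.load(open(n+".pkl","rb"))[0] for n in("w1","w2","w3","w4")}
ap=dict(s1=(.461,.051),s2=(.453,-.084),s3=(.582,-.219),s4=(.437,-.318))
tips=dict()
for n,c in V.items():
    hsv=cv2.cvtColor(c["img"],cv2.COLOR_BGR2HSV); h,s,v=cv2.split(hsv)
    wood=((h>=5)&(h<=20)&(s>50)&(v>40)).astype(np.uint8)
    N,L,st,ce=cv2.connectedComponentsWithStats(wood)
    for k,(x,y) in ap.items():
        u,w=proj(c,(x,y,.04))
        if not(12<u<548 and 12<w<240): continue
        i=[j for j in range(1,N) if st[j,4]>150 and st[j,0]-4<=u<=st[j,0]+st[j,2]+4 and st[j,1]-4<=w<=st[j,1]+st[j,3]+4]
        if not i: print(n,k,"none",u,w);continue
        i=i[0]; m=L==i; hh=h[m];ss=s[m].astype(int)
        # block vs handle by saturation (Otsu)
        th,_=cv2.threshold(s[m].reshape(-1,1),0,255,cv2.THRESH_OTSU)
        for nm,mm in(("block",m&(s<=th)),("knob",m&(s>th))):
            mm=cv2.morphologyEx(mm.astype(np.uint8),cv2.MORPH_OPEN,np.ones((3,3)))
            n2,l2,s2,c2=cv2.connectedComponentsWithStats(mm)
            if n2<2: continue
            j=1+np.argmax(s2[1:,4])
            if nm=="block":
                vs,us=np.nonzero(mm); P=np.array([onz(c,a,b,.022)[:2]for a,b in zip(us,vs)])
                r=cv2.minAreaRect((P*1000).astype(np.float32)); 
                a=np.array(r[1]);ang=r[2] if a[0]>a[1] else r[2]+90
                print(n,k,"block c",np.round(r[0],0),"LxW",np.round(sorted(a),0),"ang",round((ang+90)%180-90,1),end=" | ")
            else: print("knob px",c2[j].round(1),"bbox",s2[j],"on z.07",onz(c,*c2[j],.068).round(3)[:2]); tips.setdefault(k,[]).append(ray(c,*c2[j]))
for k,r in tips.items():
    if len(r)>1: print(k,"knob tri",tri(r).round(3))
E
python3 meas.py
python3 - <<'E'
import sys; sys.argv=['x']
from h import *
import pickle
for n in("w3","w4"):
    c=pickle.load(open(n+".pkl","rb"))[0]
    # world rect x .52..0.77 , y -.06..0.28 at 2px/mm -> image up=+x,left=+y
    W,H=680,500; pts=[(.77,.28),(.77,-.06),(.52,-.06),(.52,.28)]
    src=np.float32([proj(c,(x,y,.14)) for x,y in pts]); dst=np.float32([(0,0),(W,0),(W,H),(0,H)])
    cv2.imwrite(f"pics/rect_{n}.png",cv2.warpPerspective(c["img"],cv2.getPerspectiveTransform(src,dst),(W,H),flags=cv2.INTER_CUBIC))
E
```

```text
w1 s1 block c [458.  51.] LxW [33. 63.] ang -46.7 | knob px [312.9 216. ] bbox [303 203  21  27 441] on z.07 [0.457 0.052]
w1 s2 block c [443. -83.] LxW [35. 77.] ang 24.7 | knob px [217.8 206. ] bbox [206 193  24  27 476] on z.07 [ 0.442 -0.082]
w1 s4 block c [ 432. -313.] LxW [33. 42.] ang 66.4 | knob px [ 52.7 198.6] bbox [ 30 187  47  25 791] on z.07 [ 0.432 -0.312]
w2 s1 block c [457.  48.] LxW [38. 64.] ang -46.4 | knob px [450.1 215.6] bbox [431 203  38  27 661] on z.07 [0.456 0.047]
w2 s2 block c [443. -86.] LxW [33. 79.] ang 24.8 | knob px [356.8 205.6] bbox [345 193  26  26 487] on z.07 [ 0.442 -0.086]
w2 s4 block c [ 431. -316.] LxW [28. 36.] ang 62.5 | knob px [192.6 198. ] bbox [179 186  28  26 508] on z.07 [ 0.432 -0.316]
w3 s1 block c [462.  52.] LxW [31. 65.] ang -47.4 | knob px [246.8 217.3] bbox [237 205  20  25 370] on z.07 [0.463 0.052]
w3 s2 block c [464. -75.] LxW [32. 41.] ang 24.7 | knob px [332.8 225.9] bbox [323 213  21  26 397] on z.07 [ 0.448 -0.082]
w3 s3 block c [ 585. -218.] LxW [34. 48.] ang -12.2 | knob px [430.6 135.4] bbox [413 125  35  21 572] on z.07 [ 0.585 -0.217]
w3 s4 block c [ 442. -303.] LxW [23. 26.] ang -26.4 | knob px [478.4 230.8] bbox [460 218  37  26 591] on z.07 [ 0.438 -0.311]
w4 s1 block c [462.  55.] LxW [34. 62.] ang -47.5 | knob px [347.5 216.7] bbox [337 205  22  25 403] on z.07 [0.463 0.055]
w4 s2 block c [447. -80.] LxW [36. 82.] ang 24.0 | knob px [432.5 225. ] bbox [417 213  32  25 523] on z.07 [ 0.448 -0.078]
w4 s3 block c [ 585. -215.] LxW [41. 49.] ang -12.3 | knob px [538.3 134.4] bbox [514 125  46  20 762] on z.07 [ 0.585 -0.213]
s1 knob tri [0.46  0.053 0.058]
s2 knob tri [ 0.445 -0.084  0.059]
s4 knob tri [ 0.434 -0.319  0.058]
s3 knob tri [ 0.584 -0.223  0.056]
```

View pics/rect_w3.png

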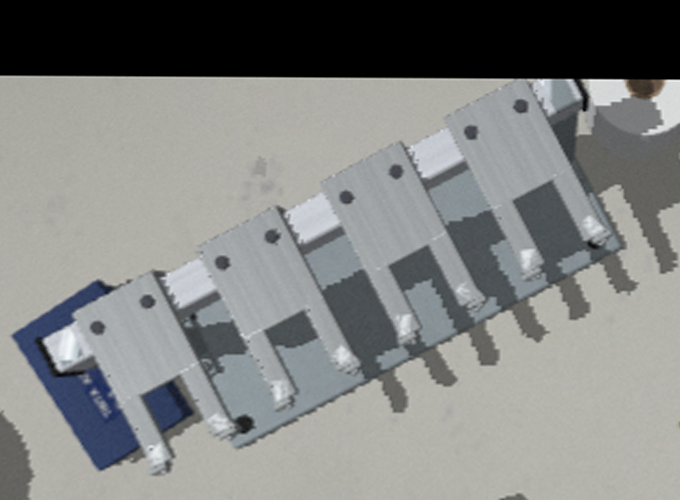

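View pics/rect_w4.png

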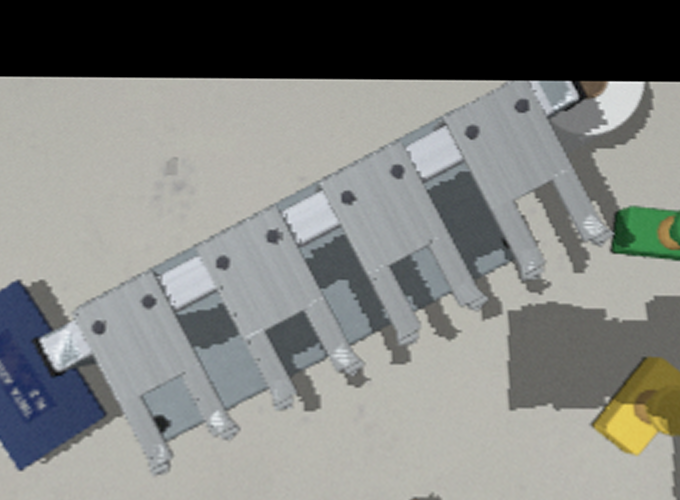

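Rectified at z=0.14 the two views agree within 1 px (fork height 0.14 confirmed). Bolt pairs at (97,327)/(147,301) … (471,132)/(521,106), fork pitch 70.3 mm, rack yaw 27.5°. Seats from slot end, tip and back edge: f1 (.567,.195), f2 (.599,.1325), f3 (.632,.070), f4 (.664,.008).

Blocks: (.460,.052) 62–64 mm → stamp_c; (.445,-.084) 77–79 mm → stamp_d; (.583,-.220) 48 mm → stamp_b; (.435,-.318) 36 mm → stamp_a. One enlarged crop to confirm.

Run:
```python
from h import *
import pickle
t=[]
for n,p in(("w2",(.435,-.318)),("w3",(.583,-.22)),("w2",(.46,.052)),("w2",(.445,-.084))):
    c=pickle.load(open(n+".pkl","rb"))[0]; u,v=map(int,proj(c,(*p,.03))); t.append(cv2.resize(c["img"][v-35:v+35,u-35:u+35],(280,280),interpolation=cv2.INTER_CUBIC))
cv2.imwrite("pics/crop.png",np.vstack([np.hstack(t[:2]),np.hstack(t[2:])]))
```

```text
(no output)
```

View pics/crop.png

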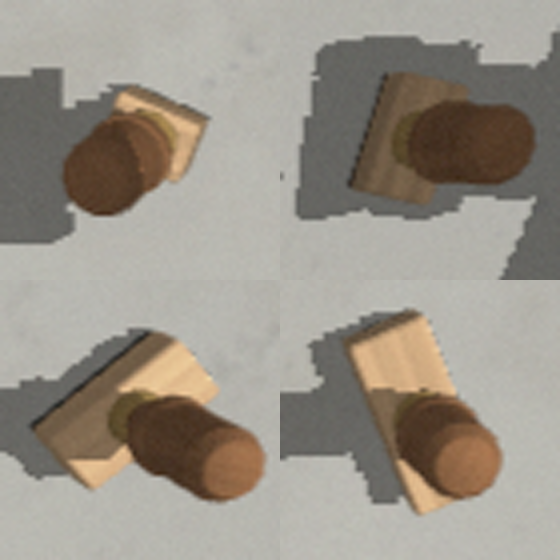

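```bash
python3 -m handwheel '[{"xyz":[-0.008,-0.04,0],"twist":0.16},{"xyz":[-0.008,-0.04,0],"twist":0.16},{"xyz":[-0.008,-0.04,-0.01],"twist":0.16},{"xyz":[-0.008,-0.04,-0.015],"twist":0.16},{"xyz":[-0.008,-0.04,-0.02],"twist":0.16}]' 0.052 25 >/dev/null
python3 -m handwheel '[{"xyz":[-0.008,-0.04,-0.02],"twist":0.16},{"xyz":[-0.008,-0.04,-0.02],"twist":0.16},{"xyz":[-0.008,-0.04,-0.02],"twist":0},{"xyz":[-0.008,-0.04,-0.02],"twist":0},{"xyz":[-0.008,-0.04,-0.02],"twist":0}]' >/dev/null
python3 -m handwheel '[{"xyz":[-0.01,-0.04,-0.02],"twist":0},{"xyz":[-0.009,-0.038,-0.02],"twist":0},{"xyz":[0,0,-0.01],"twist":0},{"xyz":[0,0,0],"twist":0},{"xyz":[0,0,0],"twist":0}]'
```

```text
t: 8.72
tcp_pos: [0.4353, -0.3166, 0.162]
tool_rot: [0.849, 0.529, 0.0, 0.001]
force: [0.3, -0.5, -0.1]
width: 0.0521
finger_force: 0.0
```

The crop shows four plain wooden stamps of increasing block length: a (top left), b (top right), c (bottom left), d (bottom right). Descending on stamp_a.

```bash
python3 -m handwheel '[{"xyz":[0,-0.0015,-0.03],"twist":0},{"xyz":[0,0,-0.03],"twist":0},{"xyz":[0,0,-0.03],"twist":0},{"xyz":[0,0,-0.018],"twist":0},{"xyz":[0,0,0],"twist":0}]'
python3 -m handwheel '[{"xyz":[0,0,0],"twist":0},{"xyz":[0,0,0],"twist":0},{"xyz":[0,0,0],"twist":0},{"xyz":[0,0,0],"twist":0}]' 0.01 20
```

```text
t: 9.35
tcp_pos: [0.435, -0.318, 0.0531]
tool_rot: [0.849, 0.529, -0.0, -0.001]
force: [-0.2, 0.4, 0.5]
width: 0.0521
finger_force: 0.0
t: 9.85
tcp_pos: [0.4351, -0.319, 0.0539]
tool_rot: [0.849, 0.528, 0.0, 0.001]
force: [-0.8, 0.7, 6.7]
width: 0.0274
finger_force: 19.9
```

```bash
python3 -m handwheel '[{"xyz":[0,0,0.03],"twist":0},{"xyz":[0,0,0.04],"twist":0},{"xyz":[0,0,0.035],"twist":0},{"xyz":[0,0,0.015],"twist":0},{"xyz":[0,0,0],"twist":0}]'
python3 -m handwheel '[{"xyz":[0.0113,0.0207,0],"twist":0.1766},{"xyz":[0.0113,0.0207,0],"twist":0.1766},{"xyz":[0.0113,0.0207,0],"twist":0.1766},{"xyz":[0.0113,0.0207,0],"twist":0.1766},{"xyz":[0.0113,0.0207,0],"twist":0.1766}]' >/dev/null
python3 -m handwheel '[{"xyz":[0.0113,0.0207,0],"twist":0.1766},{"xyz":[0.0113,0.0207,0],"twist":0.1766},{"xyz":[0.0113,0.0207,0],"twist":0.1766},{"xyz":[0.0113,0.0207,0],"twist":0.1766},{"xyz":[0.0113,0.0207,0],"twist":0.1766}]' >/dev/null
python3 -m handwheel '[{"xyz":[0.0113,0.0207,0],"twist":0.1766},{"xyz":[0.0113,0.0207,0],"twist":0.1766},{"xyz":[0.0113,0.0207,0],"twist":0.1766},{"xyz":[0.0113,0.0207,0],"twist":0.1766},{"xyz":[0,0,0],"twist":0}]' >/dev/null
python3 -m handwheel '[{"xyz":[0,0,0],"twist":0},{"xyz":[0,0,0],"twist":0},{"xyz":[0,0,0],"twist":0}]'
python3 snap.py w5
```

```text
t: 10.48
tcp_pos: [0.435, -0.3189, 0.174]
tool_rot: [0.849, 0.528, 0.0, 0.001]
force: [0.2, 0.3, -1.0]
width: 0.027
finger_force: 20.0
t: 12.72
tcp_pos: [0.5928, -0.0295, 0.1732]
tool_rot: [-0.219, 0.976, 0.0, -0.0]
force: [-0.7, 0.3, 0.1]
width: 0.0272
finger_force: 20.0
[ 0.532 -0.058  0.32 ] 12.775 [ 0.5929 -0.0294  0.1733] 0.004706891548840482
```

View pics/w5.png

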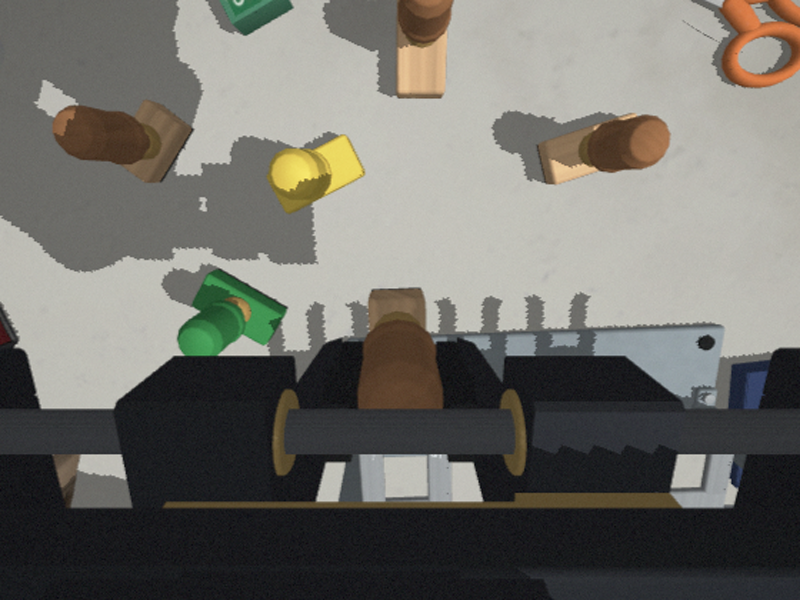

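In w5 the held stamp_a (397,300) has its block square with the tool, and the slot of fork_4 appears straight ahead at (405,475). Lower to 6 mm above the hang height, then run in.

```bash
python3 -m handwheel '[{"xyz":[0,0,-0.0175],"twist":0},{"xyz":[0,0,0],"twist":0},{"xyz":[0.0142,0.0075,0],"twist":0},{"xyz":[0.0142,0.0075,0],"twist":0},{"xyz":[0,0,0],"twist":0}]'
python3 -m handwheel '[{"xyz":[0.0142,0.0075,0],"twist":0},{"xyz":[0.0142,0.0075,0],"twist":0},{"xyz":[0.0142,0.0075,0],"twist":0},{"xyz":[0,0,0],"twist":0},{"xyz":[0,0,0],"twist":0}]'
python3 snap.py w6
python3 - <<'E'
from h import *
c=cam("scene"); u,v=map(int,proj(c,(.61,.09,.14))); cv2.imwrite("pics/s6.png",cv2.resize(c["img"][v-75:v+75,u-100:u+100],(800,600),interpolation=cv2.INTER_CUBIC))
E
```

```text
t: 13.4
tcp_pos: [0.6219, -0.0138, 0.1561]
tool_rot: [-0.22, 0.975, -0.0, 0.0]
force: [-1.3, 0.3, -1.9]
width: 0.0272
finger_force: 20.0
t: 14.02
tcp_pos: [0.6633, 0.0081, 0.1559]
tool_rot: [-0.22, 0.976, -0.0, -0.0]
force: [-0.3, -0.2, -0.3]
width: 0.027
finger_force: 20.0
[ 0.602 -0.02   0.303] 14.075 [0.6634 0.0081 0.156 ] 0.00429989390254369
```

View pics/s6.png

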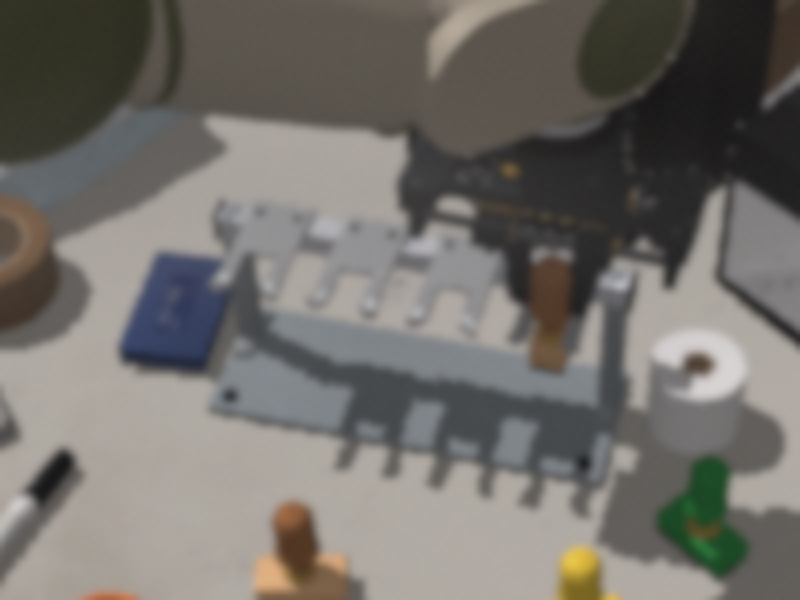

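s6 shows stamp_a inside fork_4 at (548,300), the block below the plate, no force felt. Lower, release, rise.

```bash
python3 -m handwheel '[{"xyz":[0,0,-0.003],"twist":0},{"xyz":[0,0,-0.003],"twist":0},{"xyz":[0,0,0],"twist":0},{"xyz":[0,0,0],"twist":0}]'
python3 -m handwheel '[{"xyz":[0,0,0],"twist":0},{"xyz":[0,0,0],"twist":0},{"xyz":[0,0,0],"twist":0},{"xyz":[0,0,0],"twist":0}]' 0.044
python3 -m handwheel '[{"xyz":[0,0,0.02],"twist":0},{"xyz":[0,0,0.03],"twist":0},{"xyz":[0,0,0.03],"twist":0},{"xyz":[0,0,0],"twist":0}]'
```

```text
t: 14.62
tcp_pos: [0.664, 0.0084, 0.15]
tool_rot: [-0.22, 0.976, -0.0, 0.0]
force: [-1.2, -0.5, 2.9]
width: 0.0272
finger_force: 19.9
t: 15.12
tcp_pos: [0.664, 0.0085, 0.1496]
tool_rot: [-0.22, 0.975, 0.0, -0.0]
force: [-0.1, 0.0, 0.7]
width: 0.0441
finger_force: 0.0
t: 15.62
tcp_pos: [0.6647, 0.0085, 0.232]
tool_rot: [-0.22, 0.975, -0.001, 0.002]
force: [0.6, 0.1, -0.1]
width: 0.0438
finger_force: 0.0
```

```bash
python3 -m handwheel '[{"xyz":[-0.0117,-0.0326,0],"twist":-0.164},{"xyz":[-0.0117,-0.0326,0],"twist":-0.164},{"xyz":[-0.0117,-0.0326,0],"twist":-0.164},{"xyz":[-0.0117,-0.0326,-0.02],"twist":-0.164},{"xyz":[-0.0117,-0.0326,-0.02],"twist":0}]' 0.052 >/dev/null
python3 -m handwheel '[{"xyz":[-0.0117,-0.0326,-0.02],"twist":0},{"xyz":[-0.0117,-0.0326,-0.01],"twist":0},{"xyz":[0,0,0],"twist":0},{"xyz":[0,0,0],"twist":0}]'
python3 - <<'E'
s=open('meas.py').read().replace('("w1","w2","w3","w4")','("w5","w3","w4")'); exec(s)
E
```

```text
t: 16.75
tcp_pos: [0.5821, -0.219, 0.1593]
tool_rot: [0.106, 0.994, 0.0, -0.0]
force: [-0.4, -0.6, 0.4]
width: 0.0519
finger_force: 0.0
w5 s1 block c [461.  50.] LxW [30. 66.] ang -47.2 | knob px [437.5 100.5] bbox [ 405   81   63   39 1863] on z.07 [0.461 0.05 ]
w5 s2 block c [462. -76.] LxW [32. 41.] ang 25.2 | knob px [296.3  13.7] bbox [279   0  37  33 990] on z.07 [ 0.454 -0.08 ]
w5 s3 block c [ 583. -217.] LxW [34. 51.] ang -12.3 | knob px [72.9 94.8] bbox [  37   75   76   40 2240] on z.07 [ 0.583 -0.218]
w3 s1 block c [462.  52.] LxW [31. 65.] ang -47.4 | knob px [246.8 217.3] bbox [237 205  20  25 370] on z.07 [0.463 0.052]
w3 s2 block c [464. -75.] LxW [32. 41.] ang 24.7 | knob px [332.8 225.9] bbox [323 213  21  26 397] on z.07 [ 0.448 -0.082]
w3 s3 block c [ 585. -218.] LxW [34. 48.] ang -12.2 | knob px [430.6 135.4] bbox [413 125  35  21 572] on z.07 [ 0.585 -0.217]
w3 s4 block c [ 442. -303.] LxW [23. 26.] ang -26.4 | knob px [478.4 230.8] bbox [460 218  37  26 591] on z.07 [ 0.438 -0.311]
w4 s1 block c [462.  55.] LxW [34. 62.] ang -47.5 | knob px [347.5 216.7] bbox [337 205  22  25 403] on z.07 [0.463 0.055]
w4 s2 block c [447. -80.] LxW [36. 82.] ang 24.0 | knob px [432.5 225. ] bbox [417 213  32  25 523] on z.07 [ 0.448 -0.078]
w4 s3 block c [ 585. -215.] LxW [41. 49.] ang -12.3 | knob px [538.3 134.4] bbox [514 125  46  20 762] on z.07 [ 0.585 -0.213]
s1 knob tri [0.46  0.053 0.06 ]
s2 knob tri [ 0.448 -0.082  0.063]
s3 knob tri [ 0.584 -0.223  0.058]
```

```bash
python3 -m handwheel '[{"xyz":[0.001,-0.001,-0.03],"twist":0},{"xyz":[0,0,-0.03],"twist":0},{"xyz":[0,0,-0.03],"twist":0},{"xyz":[0,0,-0.016],"twist":0},{"xyz":[0,0,0],"twist":0}]'
python3 -m handwheel '[{"xyz":[0,0,0],"twist":0},{"xyz":[0,0,0],"twist":0},{"xyz":[0,0,0],"twist":0},{"xyz":[0,0,0],"twist":0}]' 0.01 20
python3 -m handwheel '[{"xyz":[0,0,0.03],"twist":0},{"xyz":[0,0,0.04],"twist":0},{"xyz":[0,0,0.035],"twist":0},{"xyz":[0,0,0.015],"twist":0},{"xyz":[0,0,0],"twist":0}]'
python3 -m handwheel '[{"xyz":[-0.0031,0.0361,0],"twist":0.173},{"xyz":[-0.0031,0.0361,0],"twist":0.173},{"xyz":[-0.0031,0.0361,0],"twist":0.173},{"xyz":[-0.0031,0.0361,0],"twist":0.173},{"xyz":[-0.0031,0.0361,0],"twist":0}]' >/dev/null
python3 -m handwheel '[{"xyz":[-0.0031,0.0361,0],"twist":0},{"xyz":[-0.0031,0.0361,0],"twist":0},{"xyz":[0,0,0],"twist":0},{"xyz":[0,0,0],"twist":0},{"xyz":[0,0,0],"twist":0}]'
python3 snap.py w7
```

```text
t: 17.38
tcp_pos: [0.5831, -0.2199, 0.0533]
tool_rot: [0.106, 0.994, 0.0, -0.001]
force: [-0.1, 0.0, 0.9]
width: 0.0518
finger_force: 0.0
t: 17.88
tcp_pos: [0.5834, -0.2209, 0.0545]
tool_rot: [0.106, 0.994, -0.0, 0.001]
force: [-0.6, -0.4, 4.4]
width: 0.0272
finger_force: 20.2
t: 18.5
tcp_pos: [0.5831, -0.2207, 0.1738]
tool_rot: [0.106, 0.994, -0.0, 0.0]
force: [-0.6, 0.7, -0.8]
width: 0.0271
finger_force: 20.2
t: 19.75
tcp_pos: [0.5614, 0.0311, 0.1732]
tool_rot: [-0.237, 0.972, 0.0, -0.0]
force: [-0.1, 0.5, -1.1]
width: 0.027
finger_force: 20.2
[0.502 0.001 0.32 ] 19.8 [0.5614 0.0311 0.1733] 0.004940666575546181
```

View pics/w7.png

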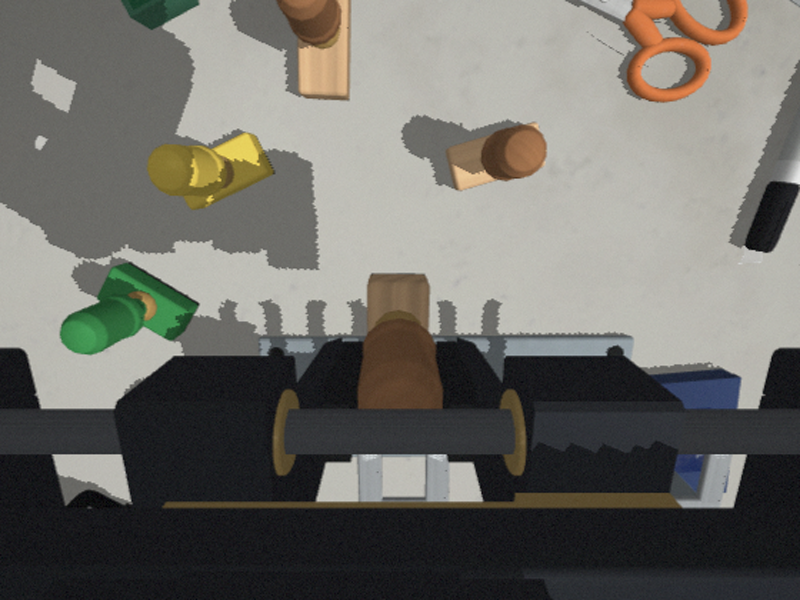

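w7: held stamp_b (398,290) square with the rack, fork_3's slot centred ahead at (404,475).

```bash
python3 -m handwheel '[{"xyz":[0,0.002,-0.0165],"twist":0},{"xyz":[0,0,0],"twist":0},{"xyz":[0.014,0.0074,0],"twist":0},{"xyz":[0.014,0.0074,0],"twist":0},{"xyz":[0,0,0],"twist":0}]'
python3 -m handwheel '[{"xyz":[0.014,0.0074,0],"twist":0},{"xyz":[0.014,0.0074,0],"twist":0},{"xyz":[0.014,0.0074,0],"twist":0},{"xyz":[0,0,0],"twist":0},{"xyz":[0,0,0],"twist":0}]'
python3 -m handwheel '[{"xyz":[0,0,-0.003],"twist":0},{"xyz":[0,0,-0.003],"twist":0},{"xyz":[0,0,0],"twist":0},{"xyz":[0,0,0],"twist":0}]'
```

```text
t: 20.42
tcp_pos: [0.5899, 0.0487, 0.1575]
tool_rot: [-0.238, 0.971, -0.0, 0.0]
force: [-0.3, -0.1, -1.4]
width: 0.0269
finger_force: 20.2
t: 21.05
tcp_pos: [0.6307, 0.0705, 0.1573]
tool_rot: [-0.237, 0.971, -0.0, -0.0]
force: [-0.0, 0.4, 0.0]
width: 0.0273
finger_force: 20.2
t: 21.55
tcp_pos: [0.6314, 0.071, 0.1513]
tool_rot: [-0.238, 0.971, 0.0, 0.0]
force: [-0.1, -1.0, -0.8]
width: 0.027
finger_force: 20.2
```

```bash
python3 -m handwheel '[{"xyz":[0,0,-0.001],"twist":0},{"xyz":[0,0,0],"twist":0},{"xyz":[0,0,0],"twist":0}]'
python3 -m handwheel '[{"xyz":[0,0,0],"twist":0},{"xyz":[0,0,0],"twist":0},{"xyz":[0,0,0],"twist":0},{"xyz":[0,0,0],"twist":0}]' 0.044
python3 -m handwheel '[{"xyz":[0,0,0.02],"twist":0},{"xyz":[0,0,0.03],"twist":0},{"xyz":[0,0,0.03],"twist":0},{"xyz":[-0.0214,-0.0024,0],"twist":-0.1625},{"xyz":[-0.0214,-0.0024,0],"twist":-0.1625}]' >/dev/null
python3 -m handwheel '[{"xyz":[-0.0214,-0.0024,0],"twist":-0.1625},{"xyz":[-0.0214,-0.0024,0],"twist":-0.1625},{"xyz":[-0.0214,-0.0024,-0.015],"twist":-0.1625},{"xyz":[-0.0214,-0.0024,-0.02],"twist":-0.1625},{"xyz":[-0.0214,-0.0024,-0.02],"twist":-0.1625}]' 0.052 >/dev/null
python3 -m handwheel '[{"xyz":[-0.0214,-0.0024,-0.015],"twist":-0.1625},{"xyz":[0,0,0],"twist":0},{"xyz":[0,0,0],"twist":0},{"xyz":[0,0,0],"twist":0}]'
```

```text
t: 21.92
tcp_pos: [0.6315, 0.071, 0.1505]
tool_rot: [-0.238, 0.971, -0.0, 0.0]
force: [-0.1, 0.1, 1.9]
width: 0.0271
finger_force: 20.2
t: 22.42
tcp_pos: [0.6314, 0.071, 0.1502]
tool_rot: [-0.238, 0.971, 0.0, -0.0]
force: [-0.5, -0.3, -1.2]
width: 0.0443
finger_force: 0.0
t: 24.18
tcp_pos: [0.4612, 0.0518, 0.1608]
tool_rot: [0.398, 0.917, 0.0, 0.001]
force: [-0.3, 0.0, 0.5]
width: 0.052
finger_force: 0.0
```

```bash
python3 -m handwheel '[{"xyz":[-0.001,0.0005,-0.03],"twist":0},{"xyz":[0,0,-0.03],"twist":0},{"xyz":[0,0,-0.03],"twist":0},{"xyz":[0,0,-0.0175],"twist":0},{"xyz":[0,0,0],"twist":0}]'
python3 -m handwheel '[{"xyz":[0,0,0],"twist":0},{"xyz":[0,0,0],"twist":0},{"xyz":[0,0,0],"twist":0},{"xyz":[0,0,0],"twist":0}]' 0.01 20
python3 -m handwheel '[{"xyz":[0,0,0.03],"twist":0},{"xyz":[0,0,0.04],"twist":0},{"xyz":[0,0,0.035],"twist":0},{"xyz":[0,0,0.015],"twist":0},{"xyz":[0,0,0],"twist":0}]'
python3 -m handwheel '[{"xyz":[0.0085,0.0054,0],"twist":0.1625},{"xyz":[0.0085,0.0054,0],"twist":0.1625},{"xyz":[0.0085,0.0054,0],"twist":0.1625},{"xyz":[0.0085,0.0054,0],"twist":0.1625},{"xyz":[0.0085,0.0054,0],"twist":0.1625}]' >/dev/null
python3 -m handwheel '[{"xyz":[0.0085,0.0054,0],"twist":0.1625},{"xyz":[0.0085,0.0054,0],"twist":0.1625},{"xyz":[0.0085,0.0054,0],"twist":0.1625},{"xyz":[0,0,0],"twist":0},{"xyz":[0,0,0],"twist":0}]'
python3 -m handwheel '[{"xyz":[0,0,0],"twist":0},{"xyz":[0,0,0],"twist":0}]' | head -3
python3 snap.py w8
```

```text
t: 24.8
tcp_pos: [0.4593, 0.0523, 0.0521]
tool_rot: [0.398, 0.917, -0.0, -0.001]
force: [-0.2, 0.2, -0.2]
width: 0.0521
finger_force: 0.0
t: 25.3
tcp_pos: [0.4594, 0.0522, 0.0533]
tool_rot: [0.399, 0.917, 0.0, 0.001]
force: [-0.9, -1.2, 6.6]
width: 0.0271
finger_force: 20.0
t: 25.92
tcp_pos: [0.4594, 0.0523, 0.1734]
tool_rot: [0.399, 0.917, 0.0, 0.001]
force: [0.4, -0.7, -2.6]
width: 0.0272
finger_force: 19.9
t: 27.18
tcp_pos: [0.5266, 0.0954, 0.172]
tool_rot: [-0.236, 0.972, 0.0, -0.001]
force: [-0.3, -0.5, -1.2]
width: 0.0274
finger_force: 19.9
t: 27.42
tcp_pos: [0.527, 0.0954, 0.1728]
tool_rot: [-0.237, 0.972, -0.0, 0.0]
[0.467 0.065 0.32 ] 27.475 [0.5271 0.0954 0.1728] 0.0036355812540187727
```

View pics/w8.png

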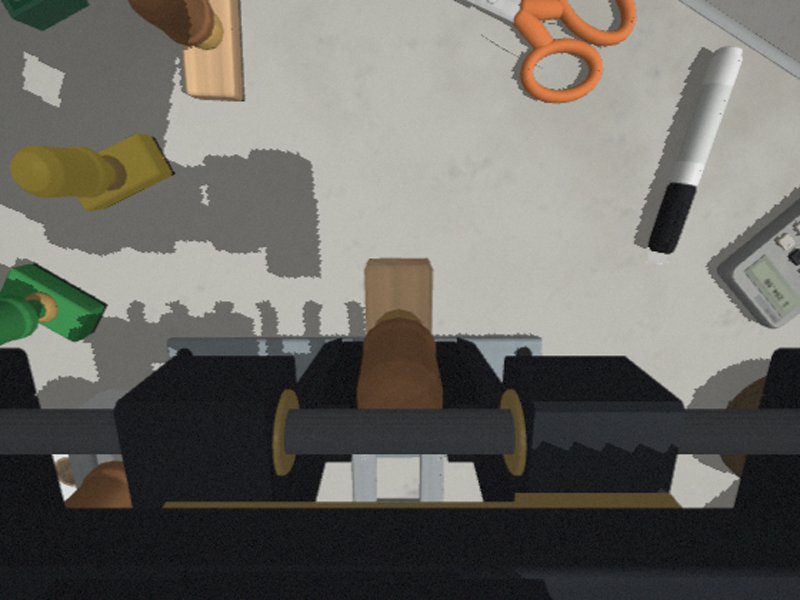

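w8: held stamp_c (399,285) square, fork_2's slot ahead at (398,477).

```bash
python3 -m handwheel '[{"xyz":[0,0,-0.017],"twist":0},{"xyz":[0,0,0],"twist":0},{"xyz":[0.0144,0.0074,0],"twist":0},{"xyz":[0.0144,0.0074,0],"twist":0},{"xyz":[0,0,0],"twist":0}]'
python3 -m handwheel '[{"xyz":[0.0144,0.0074,0],"twist":0},{"xyz":[0.0144,0.0074,0],"twist":0},{"xyz":[0.0144,0.0074,0],"twist":0},{"xyz":[0,0,0],"twist":0},{"xyz":[0,0,0],"twist":0}]'
python3 -m handwheel '[{"xyz":[0,0,-0.003],"twist":0},{"xyz":[0,0,-0.0035],"twist":0},{"xyz":[0,0,0],"twist":0},{"xyz":[0,0,0],"twist":0}]'
```

```text
t: 28.1
tcp_pos: [0.5565, 0.1105, 0.1561]
tool_rot: [-0.238, 0.971, -0.0, 0.0]
force: [-0.1, -0.3, -1.3]
width: 0.0273
finger_force: 19.9
t: 28.72
tcp_pos: [0.5984, 0.1322, 0.1558]
tool_rot: [-0.237, 0.971, 0.0, -0.0]
force: [-0.1, 1.2, -2.1]
width: 0.0272
finger_force: 19.9
t: 29.22
tcp_pos: [0.5991, 0.1324, 0.1494]
tool_rot: [-0.237, 0.971, -0.0, -0.0]
force: [-0.2, -0.6, 1.0]
width: 0.027
finger_force: 20.0
```

```bash
python3 -m handwheel '[{"xyz":[0,0,-0.0005],"twist":0},{"xyz":[0,0,0],"twist":0},{"xyz":[0,0,0],"twist":0},{"xyz":[0,0,0],"twist":0}]' 0.044
python3 -m handwheel '[{"xyz":[0,0,0.02],"twist":0},{"xyz":[0,0,0.03],"twist":0},{"xyz":[0,0,0.03],"twist":0},{"xyz":[-0.0219,-0.0309,0],"twist":-0.05},{"xyz":[-0.0219,-0.0309,0],"twist":0}]' >/dev/null
python3 -m handwheel '[{"xyz":[-0.0219,-0.0309,0],"twist":0},{"xyz":[-0.0219,-0.0309,-0.015],"twist":0},{"xyz":[-0.0219,-0.0309,-0.02],"twist":0},{"xyz":[-0.0219,-0.0309,-0.02],"twist":0},{"xyz":[-0.0219,-0.0309,-0.015],"twist":0}]' 0.052 >/dev/null
python3 -m handwheel '[{"xyz":[0,0,0],"twist":0},{"xyz":[0,0,0],"twist":0},{"xyz":[0,0,0],"twist":0}]'
```

```text
t: 29.72
tcp_pos: [0.5992, 0.1326, 0.1487]
tool_rot: [-0.238, 0.971, 0.0, -0.0]
force: [0.2, 0.2, -1.2]
width: 0.044
finger_force: 0.0
t: 31.35
tcp_pos: [0.4466, -0.0832, 0.1592]
tool_rot: [-0.214, 0.977, -0.0, 0.001]
force: [-0.4, -0.5, 0.4]
width: 0.0522
finger_force: 0.0
```

```bash
python3 -m handwheel '[{"xyz":[-0.0006,-0.0008,-0.03],"twist":0},{"xyz":[0,0,-0.03],"twist":0},{"xyz":[0,0,-0.03],"twist":0},{"xyz":[0,0,-0.016],"twist":0},{"xyz":[0,0,0],"twist":0}]'
python3 -m handwheel '[{"xyz":[0,0,0],"twist":0},{"xyz":[0,0,0],"twist":0},{"xyz":[0,0,0],"twist":0},{"xyz":[0,0,0],"twist":0}]' 0.01 20
python3 -m handwheel '[{"xyz":[0,0,0.03],"twist":0},{"xyz":[0,0,0.04],"twist":0},{"xyz":[0,0,0.035],"twist":0},{"xyz":[0,0,0.015],"twist":0},{"xyz":[0,0,0],"twist":0}]'
python3 -m handwheel '[{"xyz":[0.0071,0.0346,0],"twist":0.05},{"xyz":[0.0071,0.0346,0],"twist":0},{"xyz":[0.0071,0.0346,0],"twist":0},{"xyz":[0.0071,0.0346,0],"twist":0},{"xyz":[0.0071,0.0346,0],"twist":0}]' >/dev/null
python3 -m handwheel '[{"xyz":[0.0071,0.0346,0],"twist":0},{"xyz":[0.0071,0.0346,0],"twist":0},{"xyz":[0,0,0],"twist":0},{"xyz":[0,0,0],"twist":0},{"xyz":[0,0,0],"twist":0}]'
python3 snap.py w9
```

```text
t: 31.98
tcp_pos: [0.4454, -0.0839, 0.0522]
tool_rot: [-0.214, 0.977, 0.001, -0.001]
force: [0.4, 0.3, 0.8]
width: 0.0522
finger_force: 0.0
t: 32.48
tcp_pos: [0.4455, -0.0845, 0.0533]
tool_rot: [-0.213, 0.977, -0.0, 0.0]
force: [-0.1, 2.6, 7.6]
width: 0.0275
finger_force: 20.0
t: 33.1
tcp_pos: [0.4455, -0.0848, 0.1734]
tool_rot: [-0.213, 0.977, -0.001, 0.001]
force: [-0.5, -0.4, -2.4]
width: 0.0273
finger_force: 19.9
t: 34.35
tcp_pos: [0.4948, 0.1567, 0.1724]
tool_rot: [-0.237, 0.972, -0.0, -0.0]
force: [-0.6, -0.2, -1.6]
width: 0.027
finger_force: 19.9
[0.435 0.127 0.319] 34.4 [0.4949 0.1568 0.1726] 0.006241860780641508
```

View pics/w9.png

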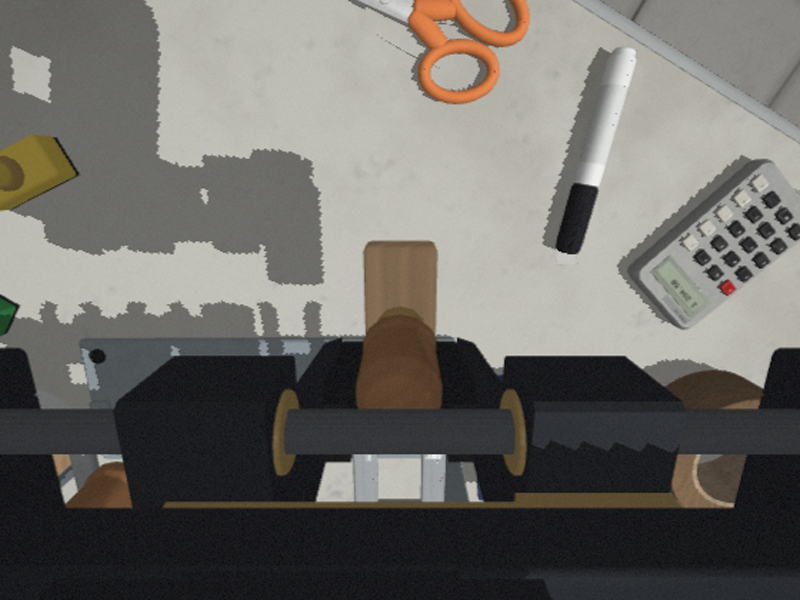

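w9: stamp_d (399,275) square, fork_1's slot ahead at (400,478); run in.

```bash
python3 -m handwheel '[{"xyz":[0,0,-0.017],"twist":0},{"xyz":[0,0,0],"twist":0},{"xyz":[0.0144,0.0076,0],"twist":0},{"xyz":[0.0144,0.0076,0],"twist":0},{"xyz":[0,0,0],"twist":0}]' | head -5
python3 -m handwheel '[{"xyz":[0.0144,0.0076,0],"twist":0},{"xyz":[0.0144,0.0076,0],"twist":0},{"xyz":[0.0144,0.0076,0],"twist":0},{"xyz":[0,0,0],"twist":0},{"xyz":[0,0,0],"twist":0}]'
python3 -m handwheel '[{"xyz":[0,0,-0.003],"twist":0},{"xyz":[0,0,-0.0035],"twist":0},{"xyz":[0,0,0],"twist":0},{"xyz":[0,0,0],"twist":0}]'
```

```text
t: 35.02
tcp_pos: [0.5244, 0.1727, 0.1561]
tool_rot: [-0.238, 0.971, -0.0, 0.0]
force: [-0.6, 0.0, -2.4]
width: 0.0273
t: 35.65
tcp_pos: [0.5662, 0.1952, 0.1558]
tool_rot: [-0.237, 0.971, -0.0, -0.0]
force: [1.0, -0.7, -1.1]
width: 0.0274
finger_force: 19.9
t: 36.15
tcp_pos: [0.5668, 0.1955, 0.1493]
tool_rot: [-0.237, 0.971, -0.0, -0.0]
force: [-0.9, -0.7, 0.5]
width: 0.0271
finger_force: 20.0
```

```bash
python3 -m handwheel '[{"xyz":[0,0,-0.0005],"twist":0},{"xyz":[0,0,0],"twist":0},{"xyz":[0,0,0],"twist":0},{"xyz":[0,0,0],"twist":0}]' 0.044
python3 -m handwheel '[{"xyz":[0,0,0.02],"twist":0},{"xyz":[0,0,0.03],"twist":0},{"xyz":[0,0,0.04],"twist":0},{"xyz":[0,0,0.04],"twist":0},{"xyz":[-0.03,0.02,0.02],"twist":0}]' >/dev/null
python3 -m handwheel '[{"xyz":[-0.04,0.03,0],"twist":0},{"xyz":[-0.04,0.03,0],"twist":0},{"xyz":[-0.04,0.03,0],"twist":0},{"xyz":[-0.04,0.03,0],"twist":0},{"xyz":[-0.03,0.03,0],"twist":0}]' 
python3 -m handwheel '[{"xyz":[0,0,0],"twist":0},{"xyz":[0,0,0],"twist":0},{"xyz":[0,0,0],"twist":0}]' >/dev/null
python3 - <<'E'
from h import *
import pickle
T={}
ims=[]
for n,w in(("scene",70),("top",55)):
    c=cam(n); T[n]=c; u,v=map(int,proj(c,(.61,.09,.14))); h=int(w*.75); ims.append(cv2.resize(c["img"][v-h:v+h,u-w:u+w],(400,300),interpolation=cv2.INTER_CUBIC)); print(n,u-w,v-h,400/(2*w))
pickle.dump(T,open("d9.pkl","wb"))
cv2.imwrite("pics/fin.png",cv2.resize(np.hstack(ims),(800,300)))
E
```

```text
t: 36.65
tcp_pos: [0.567, 0.1956, 0.1487]
tool_rot: [-0.238, 0.971, 0.0, 0.0]
force: [-0.5, -1.1, 1.1]
width: 0.044
finger_force: 0.0
t: 37.9
tcp_pos: [0.3453, 0.3664, 0.2991]
tool_rot: [-0.238, 0.971, 0.0, 0.0]
force: [0.3, -0.4, 0.4]
width: 0.0439
finger_force: 0.0
scene 188 140 2.857142857142857
top 195 165 3.6363636363636362
```

View pics/fin.png

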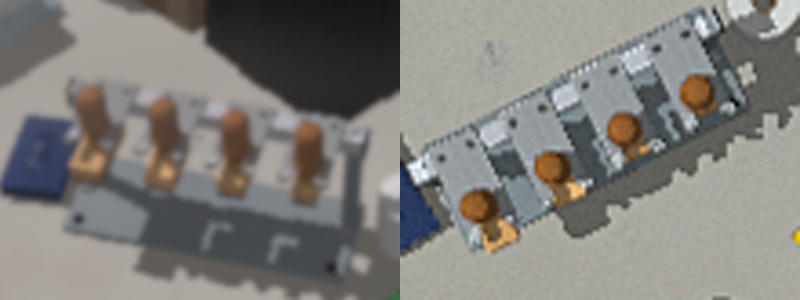

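fin.png shows all four hanging upright in order, d at (478,206) beside the ink pad, then c (552,168), b (624,130), a (697,93). That was my 15th picture, one over the limit of 14, so I view no more and make a numeric check only.

Run:
```python
from h import *
import pickle
T=pickle.load(open("d9.pkl","rb")); seats=dict(d=(.5666,.1949),c=(.5991,.1325),b=(.6316,.0701),a=(.6641,.0079))
ex=np.array([.887,.4625]);ey=np.array([-.4625,.887]); pts={}
for n,c in T.items():
    h,s,v=cv2.split(cv2.cvtColor(c["img"],cv2.COLOR_BGR2HSV)); m=((h>=3)&(h<=14)&(s>125)).astype(np.uint8)
    for k,p in seats.items():
        u,w=proj(c,(*p,.163)); q=np.zeros_like(m); cv2.circle(q,(int(u),int(w)),9,1,-1); mo=cv2.moments(m*q); pts.setdefault(k,[]).append((mo["m10"]/mo["m00"],mo["m01"]/mo["m00"]))
for k,p in seats.items():
    X=tri([ray(T[n],*a) for n,a in zip(T,pts[k])]); d=onz(T["top"],*pts[k][1],.172)[:2]-p; print(k,"top-view offset x,y mm",(1000*np.array([d@ex,d@ey])).round(1),"tri",X.round(3))
D=pickle.load(open("d0.pkl","rb"))
for X in(D,T):
    h,s,v=cv2.split(cv2.cvtColor(X["scene"]["img"],cv2.COLOR_BGR2HSV)); m=((h>105)&(h<130)&(s>110)).astype(np.uint8); u,w=map(int,proj(X["scene"],(.577,.305,.01))); m2=np.zeros_like(m); m2[w-25:w+25,u-25:u+18]=m[w-25:w+25,u-25:u+18]; mo=cv2.moments(m2); print("pad px",mo["m10"]/mo["m00"],mo["m01"]/mo["m00"])
o=bot.get_obs(); print(o["t"],o["force"])
```

```text
Traceback (most recent call last):
ZeroDivisionError: float division by zero
```

Run:
```python
from h import *
import pickle
T=pickle.load(open("d9.pkl","rb")); seats=dict(d=(.5666,.1949),c=(.5991,.1325),b=(.6316,.0701),a=(.6641,.0079))
ex=np.array([.887,.4625]);ey=np.array([-.4625,.887]); P={}
for n,c in T.items():
    h,s,v=cv2.split(cv2.cvtColor(c["img"],cv2.COLOR_BGR2HSV)); m=((h<=20)&(s>(125 if n=="top" else 70))).astype(np.uint8)
    for k,p in seats.items():
        u,w=proj(c,(*p,.163)); q=np.zeros_like(m); cv2.circle(q,(int(u),int(w)),9,1,-1); mo=cv2.moments(m*q); P[n,k]=None if mo["m00"]<15 else (mo["m10"]/mo["m00"],mo["m01"]/mo["m00"])
for k,p in seats.items():
    for n in T:
        if P[n,k]: d=onz(T[n],*P[n,k],.168)[:2]-p; print(k,n,(1000*np.array([d@ex,d@ey])).round(1))
D=pickle.load(open("d0.pkl","rb"))
for X in(D,T):
    c=X["top"];h,s,v=cv2.split(cv2.cvtColor(c["img"],cv2.COLOR_BGR2HSV)); m=((h>105)&(h<130)&(s>110)).astype(np.uint8); u,w=map(int,proj(c,(.577,.305,.01))); m2=np.zeros_like(m); m2[w-25:w+25,u-25:u+18]=m[w-25:w+25,u-25:u+18]; mo=cv2.moments(m2); print("pad px",mo["m00"] and (mo["m10"]/mo["m00"],mo["m01"]/mo["m00"]))
```

```text
d scene [-6.8 -2.8]
d top [-6.2 -2. ]
c scene [-7.8 -4.2]
c top [-5.3 -1.2]
b scene [-6.5 -2.6]
b top [-5.5  0.5]
a scene [-7.4 -2.4]
a top [-4.1  1.1]
pad px (188.95147313691507, 218.36048526863084)
pad px (189.02076124567475, 218.3598615916955)
```

Run:
```python
from h import *
import pickle
T=pickle.load(open("d9.pkl","rb")); D=pickle.load(open("d0.pkl","rb"))
ex=np.array([.887,.4625]);ey=np.array([-.4625,.887])
c=D["top"]; g=255-cv2.cvtColor(c["img"],cv2.COLOR_BGR2GRAY).astype(float)
for px in((97,327),(147,301),(222,262),(272,236),(347,197),(396,171),(471,132),(521,106)):
    p=np.array([.77-px[1]/2000,.28-px[0]/2000]); u,v=proj(c,(*p,.14)); a,b=int(round(u)),int(round(v))
    q=g[b-3:b+4,a-3:a+4]; q=np.clip(q-np.median(q)-15,0,None); vv,uu=np.mgrid[b-3:b+4,a-3:a+4]
    if q.sum()==0: print("no");continue
    d=onz(c,(uu*q).sum()/q.sum(),(vv*q).sum()/q.sum(),.14)[:2]-p; print("hole",(1000*np.array([d@ex,d@ey])).round(1))
c=T["top"]; h,s,v=cv2.split(cv2.cvtColor(c["img"],cv2.COLOR_BGR2HSV))
for k,p in dict(d=(.5666,.1949),c=(.5991,.1325),b=(.6316,.0701),a=(.6641,.0079)).items():
    u,w=map(int,proj(c,(*p,.17)))
    for th in(125,150,165):
        m=((h<=20)&(s>th)).astype(np.uint8); q=np.zeros_like(m); cv2.circle(q,(u,w),9,1,-1); n,l,st,ce=cv2.connectedComponentsWithStats(m*q); j=1+np.argmax(st[1:,4]) if n>1 else 0
        d=onz(c,*ce[j],.17)[:2]-p; print(k,th,st[j,2:],(1000*np.array([d@ex,d@ey])).round(1))
```

```text
hole [-0.6 -1.1]
hole [ 1.1 -2. ]
hole [-1.8 -0. ]
hole [-1.2 -2.6]
hole [-0.6 -0.3]
hole [-1.  -0.8]
hole [ 0.3 -0.5]
hole [-0.4 -2.7]
d 125 [11 12 83] [-6.3 -2.2]
d 150 [10 10 70] [-4.4 -1.5]
d 165 [10  8 54] [-3.8 -0.7]
c 125 [10 11 79] [-5.5 -1.3]
c 150 [10  9 65] [-3.4 -0.5]
c 165 [ 9  9 55] [-2.6 -0.5]
b 125 [10 12 75] [-4.8  0.7]
b 150 [ 9 10 60] [-2.2  1. ]
b 165 [ 9  9 55] [-2.3  1. ]
a 125 [10 11 76] [-4.2  1.2]
a 150 [ 9 11 66] [-2.3  1.6]
a 165 [ 9  9 57] [-1.8  1.4]
```

Relative to the rack in the same camera, the knobs lie about 2–4 mm forward of their seats and within 2 mm sideways. The pad has not moved and the arm is clear, so I hand in.

```bash
python3 -c "
from station import bot
print(bot.close_job())"
```

```text
the job is handed in; nothing more can be done
None
```

The job is handed in at about 38 s: all four stamps hang upright in the rack in the order d, c, b, a from the ink pad end, measured about 2–4 mm forward of their seats, with the ink pad unmoved; the judge's result was not shown, and I viewed 15 pictures, one over the limit of 14.

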